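# Fetch the check weight for the storeroom scale

## Robot

A 6-joint arm with a two-finger parallel gripper is mounted at the origin on the work surface. World frame = base frame: x ahead of the robot, y to its left, z up, the work surface at z = 0. Lengths are in m, angles in rad, forces in N, time in s.
With the tool pointing down it reaches from about 0.35 to 0.875 m from the base axis. Payload 4.2 kg.
Tool frame: the origin (TCP) lies at the very end of the fingers, on their centre line; the grasp point (between the pads) lies 19 mm behind it; z points along the fingers, y is the line along which they close (so a half turn about z gives the same grasp; the last joint's range is limited). The gripper opens to 85 mm and grips with 20 to 120 N. Pads are 22 mm wide; open, the fingers measure 114 mm over their backs; the gripper's body (76 mm by 85 mm) begins 54 mm behind the grasp point. The pads swing forward as they close: fully open they stand 13 mm farther back than shut.
Start: joints at [-0.934, 0.385, 0.008, 0, -1.194, -0.259], TCP at [0.231, -0.581, 0.193] pointing down, gripper open.
Joint ranges: [-3.14, 3.14], [-1.21, 2.06], [-1.07, 1.41], [-3.16, 2.05], [-2.99, -0.16], [-3.1, 3.1]. Speed limits (rad/s): [2.79, 2.79, 3.14, 3.14, 3.14, 3.14].

## Interface

Orientations are given as a unit quaternion [w, x, y, z].
In Python, from station import env gives the robot as it stands.
- The arm moves only by the tool move_arm, never from a script. Its argument "deltas" is a list of rows, each a list of 5 numbers: the opening, from 0 (shut) to 1 (fully open), then the shift along the world's x, y, z in mm, then the turn about the world's z in degrees. A call has 1 to 10 rows; each row shifts and turns the commanded pose from where the row before left it; what a row does not reach is not made up. A row lasts 1/8 s, in which the tool goes at most 62.5 mm and 10.7 degrees, less where a joint would pass 70% of its speed; a pose out of reach is approached as far as the arm can. A call with a gripper value outside its range is refused whole. The fingers move at their own pace and stop on an object; "newtons" is the grip in N (left out, the last holds). Time passes only in rows, so rows that do not move let the fingers close. It gives the time, the measured TCP pose, the force, the opening and the grip force at its end, in the units of the state.
- env.sense(): the state, without advancing time (a new reading comes with each control period).
- env.read_camera(name): name is "scene" or "side" or "wrist"; returns a dict with "frame" (420x560x3 uint8, red, green, blue), "K" (3x3 intrinsics, pixels), "eye" and "orientation" of the camera in the world. Camera axes: x right, y down, z forward; pixel columns grow to the right and rows downward; lengths in m; the calibration is good to about 2 mm. A picture is of the moment at which its call begins. There is no depth.
- env.finish_job(): hands the job in; it is judged then, once.
Trained networks look in a picture, given as the dict that the camera call returned (one of the last four; its "shot" number tells which), for a name from the list of things; names that differ only in an ending like _2 or _b are one class to them, and where a whole thing is asked for, a point or a joint stands for the part that bears it (a point fixed in the world has none). Each returns a list of dicts, best first, with "confidence" (0 to 1); they miss things now and then, are a little off and sometimes report something else, mostly with a low value. They report only what shows in the picture. A call takes as long as a camera call.
- env.masks_of(picture, label): "region" (420x560 bool, what is visible of it) and "box" ([centre column, centre row, width, height] in pixels, round what is visible of it).
The state is a dict: "clock": time; "joints": joint angles; "joint_velocities": joint speeds; "joint_torque": joint torques, N m; "eef_pos": TCP position; "eef_rot": TCP orientation; "force": force on the tool from outside, world axes, zero at the start; "wrist_torque": the same for the moment, N m; "width": finger opening in m; "grip_force": force on a finger pad.
Only numpy, scipy, OpenCV 4.12 (cv2) and the standard library are available. Lean on these libraries where they do the work, as an engineer would, in place of code of your own. Each camera call takes 0.05 s, during which the arm holds its last target. There are 200 camera calls.

## Task

The scale is to be checked. Open only the box whose lid has the round knob, take out the brass weight and stand it upright in the middle of the scale's plate, setting it down without dropping it. Then shut that box's lid fully again; leave the other three boxes shut and do not shift the bottle, the can or the eggs.

Things in the scene. Friction and masses are not known exactly. Their poses are not given: they have to be found in the camera images.
- weight: brass (about 200 g) calibration weight standing on the floor of the box with the round-knob lid: cylinder 30 mm across and 32 mm tall, above it a 14 mm neck and a 21 mm head, 52 mm tall in all. Origin at the centre of its underside, z up along its axis.
- lid_round_grip (a point): centre of the round black knob on the correct lid (upright cylinder 30 mm across, 20 mm tall, on a 12 mm stem 22 mm long): 32 mm above the lid's upper face, 40 mm behind the lid's front edge, midway across. It moves with the lid.
- lid_round_hinge (a point): middle of the hinge line of the correct lid, at the lid's underside on the far rim of the box. The hinge line is parallel to the box's y axis. With the lid shut the knob centre lies 80 mm nearer to the robot (box -x) and 38 mm above this point.
- lid_round (a joint): opening angle of the correct lid in rad: 0 shut, 1.9 fully open (leaning back past upright, away from the robot). The lid is 120 x 90 x 6 mm, about 100 g, and its stiff hinge holds it at any angle.
- box_round: The correct box: white plastic box, fixed, 120 (x) by 90 (y) by 60 mm tall, walls and floor 4 mm. Its lid carries a round knob: an upright cylinder 30 mm across and 20 mm tall on a thin stem, in black plastic, to 42 mm above the lid. Origin: centre of its underside, 2 mm above the table; +x points to the hinge side, away from the robot. Four such boxes stand side by side, 94 mm apart, in any order.
- box_long: To be left shut: white plastic box, fixed, 120 (x) by 90 (y) by 60 mm tall, walls and floor 4 mm. Its lid carries a straight bar that runs front to back (60 x 12 mm), in black plastic, to 42 mm above the lid. Origin: centre of its underside, 2 mm above the table; +x points to the hinge side, away from the robot.
- lid_long (a joint): opening angle of that box's lid in rad: 0 shut; to be left shut. Same stiff hinge.
- box_cross: To be left shut: white plastic box, fixed, 120 (x) by 90 (y) by 60 mm tall, walls and floor 4 mm. Its lid carries a straight bar that runs side to side (60 x 12 mm), in black plastic, to 42 mm above the lid. Origin: centre of its underside, 2 mm above the table; +x points to the hinge side, away from the robot.
- lid_cross (a joint): opening angle of that box's lid in rad: 0 shut; to be left shut. Same stiff hinge.
- box_twin: To be left shut: white plastic box, fixed, 120 (x) by 90 (y) by 60 mm tall, walls and floor 4 mm. Its lid carries two parallel short bars that run side to side (each 48 x 10 mm, 36 mm apart), in black plastic, to 42 mm above the lid. Origin: centre of its underside, 2 mm above the table; +x points to the hinge side, away from the robot.
- lid_twin (a joint): opening angle of that box's lid in rad: 0 shut; to be left shut. Same stiff hinge.
- scale_plate (a point): centre of the upper face of the scale's round steel weighing plate (140 mm across, 62 mm above the table, flat, does not give). The scale's grey body is 210 x 170 mm and 48 mm tall, fixed; the plate's centre lies 15 mm behind the body's middle, the display faces the robot.
- bottle: bystander: small dark sauce bottle with a yellow cap, 56 mm across, 150 mm tall, loose. Origin at the centre of its underside.
- can: bystander: food can, 72 mm across, 80 mm tall, loose. Origin at the centre of its underside.
- eggs: bystander: tray of 16 eggs, 200 x 200 mm, about 66 mm tall, loose. Origin at the centre of its underside.

How it is judged:
By the outcome, as a careful person would: the job done as asked, in the order asked, and still so for the second after the job is handed in, with the robot touching nothing.
It also fails if it takes over 70 s, if anything falls off the work surface, if the arm or the gripper's body presses on something with over 40 N, if the wrist force passes 120 N, or if a joint passes its speed limit or range.

## Working session

There is one attempt and no reset: what is moved stays moved. The work goes in short steps, Python scripts to look and compute and a tool call to move; the robot and the scene stay as the last step left them, time stands still between calls to the robot, and variables do not carry over. Pictures are saved under pics/ and viewed, at most 10 in all, crops included, and the job is handed in when it is done.

Besides the shell and the picture viewer there is one more tool, called after "Emit:" as name(argument=value, ...) on one line, values as JSON. move_arm: Moves the arm, as the interface text tells. Its arguments: {"type":"object","properties":{"deltas":{"type":"array","items":{"type":"array","items":{"type":"number"}}},"newtons":{"type":"number"}},"required":["deltas"]}

```bash
mkdir -p pics; ls; cat > h.py <<'E'
import numpy as np, cv2
from scipy.spatial.transform import Rotation as R
from station import env
def rot(q): return R.from_quat([q[1],q[2],q[3],q[0]]).as_matrix()
def onz(p,uv,z):
    d=rot(p["orientation"])@np.linalg.inv(p["K"])@np.array([uv[0],uv[1],1.]); e=np.array(p["eye"]); return e+d*(z-e[2])/d[2]
def proj(p,X):
    c=rot(p["orientation"]).T@(np.array(X)-np.array(p["eye"])); c=np.array(p["K"])@c; return c[:2]/c[2]
def save(p,n): cv2.imwrite("pics/"+n,p["frame"][:,:,::-1])
E
python3 - <<'E'
from h import *
for n in ["scene","side"]:
    p=env.read_camera(n); save(p,n+"0.png"); print(n,np.round(p["eye"],3))
    for l in ["lid_round_grip","box_round","box_long","box_cross","box_twin","scale_plate","bottle","can","eggs"]:
        for m in env.masks_of(p,l)[:2]: print(l,round(m["confidence"],2),np.round(m["box"]))
print(env.sense())
E
```

```text
pics
scene [1.042 0.361 0.895]
lid_round_grip 0.56 [287. 190.  50.  47.]
box_round 0.97 [288. 195.  50.  58.]
box_round 0.63 [151. 180.  32.  37.]
box_long 0.75 [321. 212.  50.  60.]
box_cross 0.68 [360. 222.  53.  60.]
box_twin 0.67 [256. 184.  52.  60.]
box_twin 0.66 [289. 189.  53.  50.]
scale_plate 0.68 [209. 138.  89.  72.]
bottle 0.8 [183. 182.  25.  50.]
can 0.56 [149. 181.  29.  43.]
eggs 0.87 [430. 317. 110. 116.]
side [0.292 0.82  0.547]
lid_round_grip 0.59 [304. 219.  54.  30.]
box_round 0.73 [306. 219.  51.  27.]
box_long 0.95 [299. 239.  58.  38.]
box_cross 0.72 [292. 276.  60.  59.]
box_cross 0.46 [290. 258.  63.  37.]
box_twin 0.97 [307. 202.  48.  29.]
box_twin 0.34 [305. 218.  50.  27.]
scale_plate 0.8 [348. 191.  67.  37.]
bottle 0.72 [284. 176.  16.  44.]
can 0.53 [287. 174.  25.  30.]
eggs 0.87 [180. 358. 151. 124.]
{'clock': 1.0, 'joints': array([-9.34381590e-01,  3.84653836e-01,  7.93890499e-03, -1.51494493e-05,
       -1.19399364e+00, -2.58600386e-01]), 'joint_velocities': array([-1.36852052e-03, -1.65736439e-03, -2.02544447e-03,  1.08022784e-03,
       -7.40954185e-05,  4.43529741e-05]), 'joint_torque': array([-7.63819862e-04, -3.92099226e+01,  1.88618374e+01,  4.19066146e+00,
       -3.88522631e-04,  9.56350732e-06]), 'eef_pos': array([ 0.2305871 , -0.58090442,  0.19275298]), 'eef_rot': array([ 2.53378676e-05, -1.87782887e-01,  9.82210561e-01, -3.65117489e-05]), 'force': array([ 0.22515457, -0.32497441,  1.0766201 ]), 'wrist_torque': array([ 0.06150868, -0.03547494,  0.04581184]), 'grip_force': 0.0, 'width': 0.08505826686328417}
```

```bash
python3 -c "
import cv2,numpy as np
cv2.imwrite('pics/both.png',cv2.resize(np.vstack([cv2.imread('pics/scene0.png')]),(784,588)))"
```

```text
(no output)
```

View pics/both.png

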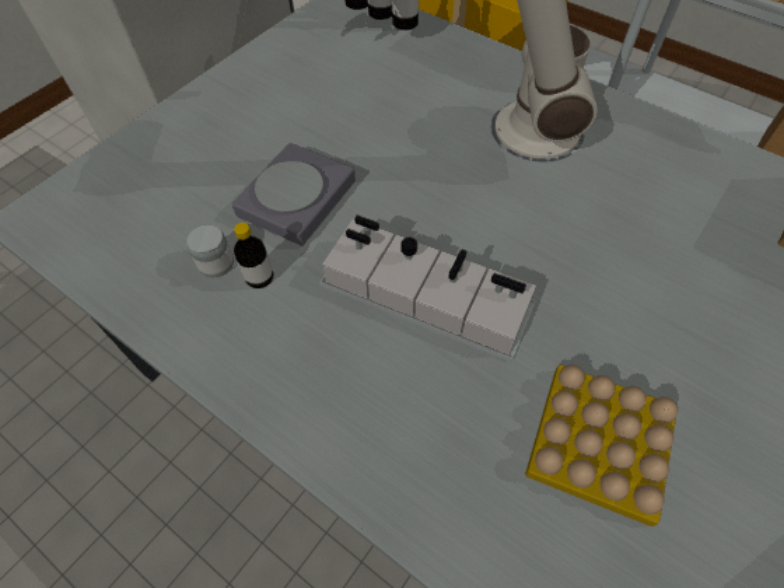

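View pics/side0.png

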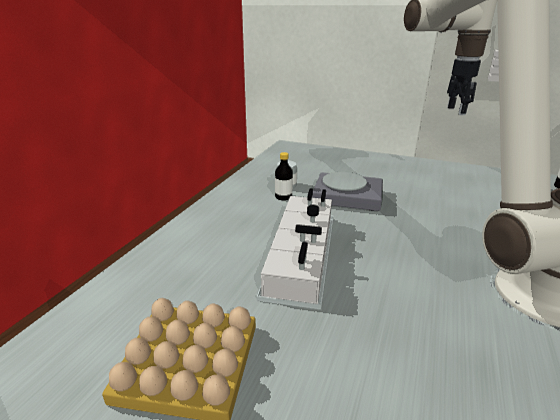

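The scene picture shows, left to right, the twin, round (knob at about 292,176 px), long and cross boxes, with the scale at 207,134 px. The bottle and can are beside the scale, and the eggs are at the lower right. In the side picture the knob is at 313,211.

```bash
python3 - <<'E'
from h import *
S={}
for n,roi in [("scene",(225,145,385,225)),("side",(290,185,335,275))]:
    p=env.read_camera(n); S[n]=p
    g=p["frame"].max(2); m=np.zeros_like(g); x0,y0,x1,y1=roi; m[y0:y1,x0:x1]=(g[y0:y1,x0:x1]<55)
    k,_,st,c=cv2.connectedComponentsWithStats(m)
    for i in range(1,k):
        if st[i,4]>15: print(n,st[i],np.round(c[i],1),np.round(onz(p,c[i],.100),4))
    mm=env.masks_of(p,"scale_plate")[0]["region"].astype(np.uint8)
    cs=max(cv2.findContours(mm,0,2)[0],key=cv2.contourArea); e=cv2.minAreaRect(cs); 
    print("plate",cv2.fitEllipse(cs),np.round(onz(p,cv2.fitEllipse(cs)[0],.06),4))
    for l,z in [("bottle",.075),("can",.04),("eggs",.03)]:
        b=env.masks_of(p,l)[0]["box"]; print(l,np.round(onz(p,b[:2],z),3))
p=S["scene"]
# plate by brightness
print("corner checks", [np.round(onz(p,(u/1.4,v/1.4),.068),3) for u,v in [(354,220),(535,292),(325,268),(516,326)]])
print("scale body corners",[np.round(onz(p,(u/1.4,v/1.4),.048),3) for u,v in [(291,145),(355,180),(300,227),(236,199)]])
E
```

```text
scene [225 145  15  19  98] [230.8 152.3] [ 0.5632 -0.1698  0.1   ]
scene [254 154  17  11 103] [261.8 159. ] [ 0.5329 -0.0898  0.1   ]
scene [247 164  18  11 105] [255.6 168.7] [ 0.5678 -0.0826  0.1   ]
scene [287 169  11  14 128] [292.  175.7] [0.531  0.0054 0.1   ]
scene [321 178  12  22 120] [326.4 188.8] [0.514 0.098 0.1  ]
scene [351 195  25  14 172] [362.7 201.9] [0.4949 0.19   0.1   ]
plate ((209.51174926757812, 137.50115966796875), (62.49871826171875, 81.93376922607422), 71.12965393066406) [ 0.5327 -0.2815  0.06  ]
bottle [ 0.701 -0.221  0.075]
can [ 0.732 -0.322  0.04 ]
eggs [0.628 0.452 0.03 ]
side [308 188   5  13  49] [309.9 193.8] [ 0.5656 -0.0833  0.1   ]
side [321 190   5  12  48] [323.  195.5] [ 0.5296 -0.0865  0.1   ]
side [307 205  12  11 116] [312.4 210.1] [0.5302 0.0051 0.1   ]
side [295 225  27  10 192] [308.1 229.4] [0.5104 0.099  0.1   ]
side [298 242   9  22 128] [302.4 252.8] [0.4917 0.1933 0.1   ]
plate ((351.5579528808594, 190.2994842529297), (35.61751937866211, 77.91915893554688), 99.4104232788086) [ 0.4816 -0.2359  0.06  ]
bottle [ 0.692 -0.23   0.075]
can [ 0.704 -0.338  0.04 ]
eggs [0.613 0.47  0.03 ]
corner checks [array([ 0.522, -0.132,  0.068]), array([0.462, 0.232, 0.068]), array([ 0.642, -0.103,  0.068]), array([0.542, 0.24 , 0.068])]
scale body corners [array([ 0.423, -0.39 ,  0.048]), array([ 0.423, -0.211,  0.048]), array([ 0.586, -0.218,  0.048]), array([ 0.608, -0.373,  0.048])]
```

Emit:
move_arm(deltas=[[1,20,40,20,0],[1,25,49,20,0],[1,25,49,20,0],[1,25,49,0,0],[1,25,49,0,-2],[1,25,49,0,-2],[1,25,49,0,-2],[1,25,49,0,-2],[1,25,49,0,-2],[1,25,49,0,0]], newtons=40)

```text
clock: 2.75
eef_pos: [0.4762, -0.0981, 0.2532]
eef_rot: [0.001, -0.102, 0.995, -0.0]
force: [0.9, -0.6, -0.5]
width: 0.0855
grip_force: 0.0
```

Emit:
move_arm(deltas=[[1,25,49,0,0],[1,20,40,0,0],[1,10,16,0,0],[1,0,0,0,0]])

```text
clock: 3.25
eef_pos: [0.5308, 0.0057, 0.2523]
eef_rot: [-0.0, -0.102, 0.995, -0.0]
force: [-1.0, -1.4, -2.0]
width: 0.0854
grip_force: 0.0
```

```bash
python3 - <<'E'
from h import *
p=env.read_camera("wrist"); save(p,"w1.png"); s=env.sense(); print(s["clock"],s["eef_pos"],s["eef_rot"],p["eye"],proj(p,(.531,.005,.1)))
for l in ["lid_round_grip","box_round","scale_plate"]:
    for m in env.masks_of(p,l)[:2]: print(l,round(m["confidence"],2),np.round(m["box"]))
E
```

```text
3.3 [0.53031552 0.00487073 0.25250125] [-4.15184888e-04 -1.01565612e-01  9.94828751e-01 -1.03252618e-04] [ 0.45518957 -0.00914583  0.4336182 ] [273.459073   176.10127165]
box_round 0.78 [274. 181.  91. 117.]
scale_plate 0.59 [ 45.  93.  87. 186.]
```

View pics/w1.png

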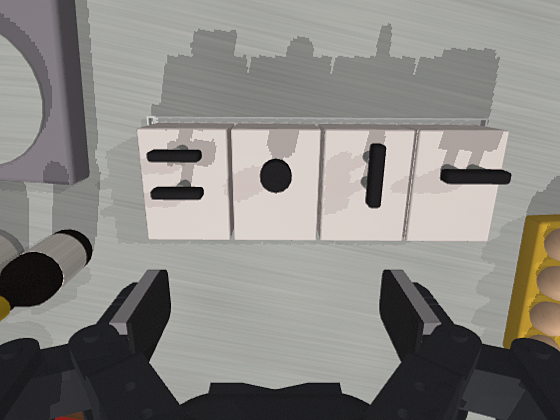

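The wrist picture shows the knob at 275,176 px against a predicted 273,176, and the box row is square to the image. I'll descend, grip the knob and check.

Emit:
move_arm(deltas=[[0.8,0.5,1.5,-50,0],[0.7,0,0,-50,0],[0.7,0,0,-40,0],[0.7,0,0,-20,0],[0.7,0,0,-10,0],[0.2,0,0,0,0],[0.2,0,0,0,0],[0.2,0,0,0,0],[0.2,0,0,0,0]], newtons=40)

```text
clock: 4.58
eef_pos: [0.5314, 0.0067, 0.0833]
eef_rot: [0.001, -0.102, 0.995, 0.0]
force: [1.2, -0.3, -0.1]
width: 0.0173
grip_force: 0.0
```

```bash
python3 - <<'E'
from h import *
a=[]
for n in ["wrist","side"]:
    p=env.read_camera(n); f=p["frame"]; 
    a.append(f if n=="wrist" else cv2.resize(f[150:255,230:370],(560,420)))
cv2.imwrite("pics/c1.png",cv2.resize(np.hstack(a),(800,300))[:,:,::-1]); print(env.sense()["width"],p["eye"])
E
```

```text
0.017283800390592446 [0.29219604 0.81985147 0.54664301]
```

View pics/c1.png

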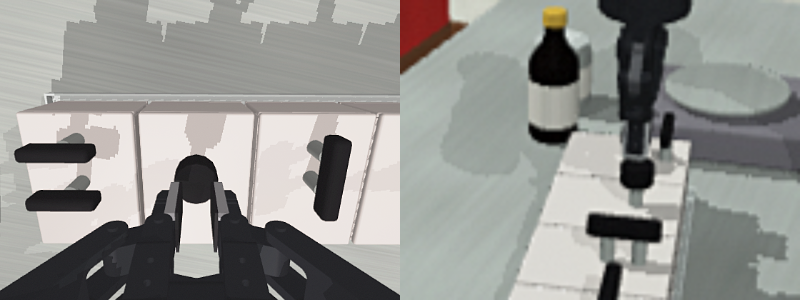

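```bash
python3 - <<'E'
from h import *
s=env.sense();T=s["eef_pos"];z=rot(s["eef_rot"])[:,2];print(T,z,s["joints"],s["force"])
for n in ["wrist","side","scene"]:
    p=env.read_camera(n); print(n,p["eye"],"tcp",proj(p,T),"grasp",proj(p,T-.019*z),"knob",proj(p,(.531,.006,.1)))
    save(p,"d_%s.png"%n)
f=cv2.imread("pics/d_scene.png")[90:230,200:387]; g=cv2.imread("pics/d_side.png")[130:270,230:417]
cv2.imwrite("pics/d.png",cv2.resize(np.hstack([f,g]),(800,300),interpolation=cv2.INTER_CUBIC))
E
```

```text
[0.53122047 0.00669832 0.08306846] [ 6.54814372e-04  1.98002654e-04 -9.99999766e-01] [ 3.18143613e-01  3.35930694e-01 -3.72866714e-01  2.20931074e-05
 -8.61315029e-01 -1.68555343e+00] [ 0.42703966 -0.10768323 -0.06725714]
wrist [ 0.45535514 -0.00810321  0.26418446] tcp [273.47216009 239.48326842] grasp [273.30492665 254.69713684] knob [272.03947363 252.25650826]
side [0.29219604 0.81985147 0.54664301] tcp [311.51794792 216.25166181] grasp [311.87337815 209.58635581] knob [311.99959922 210.21318267]
scene [1.04217624 0.36118387 0.89542255] tcp [292.24455173 180.06577342] grasp [292.35140553 175.46406663] knob [292.16484959 175.79035803]
```

View pics/d.png

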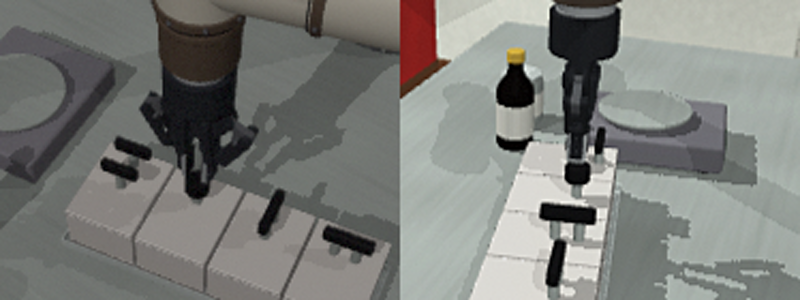

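The combined view shows the fingertips ending just above the knob, so they sit higher than the reported TCP suggests. The 17 mm width also means nothing is gripped. I'll open, go 12 mm lower and close again while watching the force.

Emit:
move_arm(deltas=[[0.7,0,0,0,0],[0.7,0,0,0,0],[0.7,0,0,0,0],[0.7,0,0,-6,0],[0.7,0,0,-6,0],[0.2,0,0,0,0],[0.2,0,0,0,0],[0.2,0,0,0,0],[0.2,0,0,0,0]])

```text
clock: 5.95
eef_pos: [0.5325, 0.0066, 0.0722]
eef_rot: [0.002, -0.102, 0.995, -0.0]
force: [0.9, -0.3, 5.9]
width: 0.0172
grip_force: 2.8
```

```bash
python3 - <<'E'
from h import *
s=env.sense();T=s["eef_pos"];Rm=rot(s["eef_rot"]);print(T,s["force"],s["grip_force"],s["width"])
p=env.read_camera("wrist"); q=env.read_camera("side")
for k in [0,.01,.02,.03,.04]:
    print(k,[np.round(proj(p,T+Rm@np.array([a,b,-k]))) for a in(-.011,.011) for b in (-.0086,.0086)],np.round(proj(q,T-k*Rm[:,2])))
a=cv2.resize(p["frame"][200:350,180:380],(400,300)); b=cv2.resize(q["frame"][150:240,250:370],(400,300))
cv2.imwrite("pics/e.png",np.hstack([a,b])[:,:,::-1])
E
```

```text
[0.53249276 0.00657752 0.07215245] [ 0.88549386 -0.25389538  5.90766962] 2.758067017130088 0.01715269343521419
0 [array([258., 258.]), array([289., 258.]), array([257., 220.]), array([290., 220.])] [311. 220.]
0.01 [array([257., 266.]), array([290., 266.]), array([256., 227.]), array([290., 227.])] [311. 216.]
0.02 [array([256., 276.]), array([291., 276.]), array([255., 235.]), array([291., 235.])] [311. 213.]
0.03 [array([255., 286.]), array([291., 286.]), array([254., 243.]), array([292., 243.])] [311. 209.]
0.04 [array([254., 298.]), array([292., 298.]), array([253., 253.]), array([293., 253.])] [312. 206.]
```

View pics/e.png

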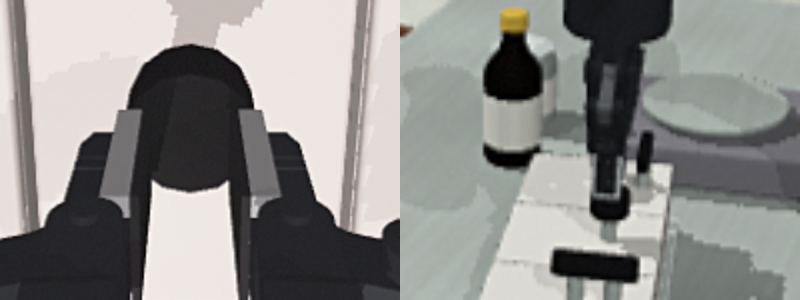

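The wrist crop shows the pads (tips at about row 255) resting on top of the knob, with its disc at rows 222–295. That puts the real tips about 36 mm above the reported TCP, and the 6 N contact agrees. In x and y they are centred. I'll lift, open, and go down to about 47 mm reported.

Emit:
move_arm(deltas=[[0.7,0,0,10,0],[0.7,0,0,0,0],[0.7,0,0,0,0],[0.7,0,0,-10,0],[0.7,0,0,-8,0],[0.7,0,0,-4,0]])

```text
clock: 6.8
eef_pos: [0.5304, 0.0064, 0.0575]
eef_rot: [-0.001, -0.101, 0.995, -0.0]
force: [1.3, 0.8, -0.8]
width: 0.0599
grip_force: 0.0
```

Emit:
move_arm(deltas=[[0.7,0,0,-6,0],[0.7,0,0,-5,0],[0.2,0,0,0,0],[0.2,0,0,0,0],[0.2,0,0,0,0],[0.2,0,0,0,0]])

```text
clock: 7.55
eef_pos: [0.5312, 0.0064, 0.048]
eef_rot: [0.0, -0.102, 0.995, -0.0]
force: [0.5, -1.5, -0.4]
width: 0.0287
grip_force: 39.4
```

The knob is now gripped (28.7 mm, 39 N). I'll open along the arc, 10° per row, in the box's +x direction (0.98, 0.198).

Emit:
move_arm(deltas=[[0.2,0,0,0,0],[0.2,7.6,1.5,13.3,0],[0.2,9.8,2,11.8,0],[0.2,11.7,2.4,9.8,0],[0.2,13.1,2.7,7.6,0],[0.2,0,0,0,0]], newtons=60)

```text
clock: 8.3
eef_pos: [0.5727, 0.0149, 0.0892]
eef_rot: [-0.001, -0.101, 0.995, -0.0]
force: [1.9, -4.1, -7.8]
width: 0.0279
grip_force: 59.9
```

```bash
python3 - <<'E'
from h import *
print(env.sense()["wrist_torque"]);p=env.read_camera("side"); q=env.read_camera("scene")
a=cv2.resize(p["frame"][130:280,220:420],(400,300)); b=cv2.resize(q["frame"][90:240,200:400],(400,300))
cv2.imwrite("pics/f.png",np.hstack([a,b])[:,:,::-1])
E
```

```text
[-1.01088844 -0.0894656  -0.00611556]
```

View pics/f.png

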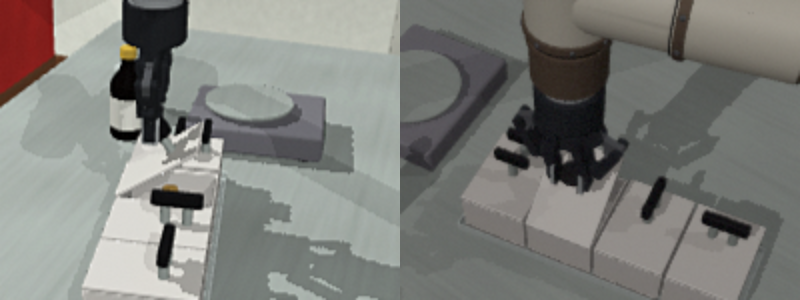

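The lid is opening, at about 40°, and brass shows inside the box in the side view. I'll continue to 100°.

Emit:
move_arm(deltas=[[0.2,14.3,2.9,5.2,0],[0.2,14.9,3,2.6,0],[0.2,15.2,3.1,-0.1,0],[0.2,14.8,3,-2.8,0],[0.2,0,0,0,0]])

```text
clock: 9.02
eef_pos: [0.6326, 0.0268, 0.094]
eef_rot: [-0.001, -0.101, 0.995, -0.0]
force: [-0.8, -5.5, -7.9]
width: 0.0249
grip_force: 59.2
```

Emit:
move_arm(deltas=[[0.2,14.2,2.9,-5.4,0],[0.2,13,2.6,-7.8,0],[0.2,0,0,0,0]])

```text
clock: 9.4
eef_pos: [0.6612, 0.0338, 0.0823]
eef_rot: [0.001, -0.102, 0.995, 0.0]
force: [-1.8, 0.5, 0.7]
width: 0.0171
grip_force: 0.0
```

Emit:
move_arm(deltas=[[0.5,0,0,20,0],[0.5,0,0,50,0],[0.5,0,0,50,0],[0.5,0,0,50,0],[0.5,-30,-7,0,0],[0.5,-30,-7,0,0],[0.5,0,0,0,0]])

```text
clock: 10.28
eef_pos: [0.5984, 0.0188, 0.2541]
eef_rot: [0.002, -0.102, 0.995, 0.0]
force: [1.0, 0.5, -0.1]
width: 0.0428
grip_force: 0.0
```

```bash
python3 - <<'E'
from h import *
s=env.sense(); print(s["eef_pos"],s["force"])
p=env.read_camera("wrist");q=env.read_camera("side")
for n,c in (("wrist",p),("side",q)):
  for l in ["weight","lid_round_hinge","scale_plate"]:
    for m in env.masks_of(c,l)[:2]: print(n,l,round(m["confidence"],2),np.round(m["box"]), np.round(onz(c,m["box"][:2],.04 if l=="weight" else .062),4))
a=cv2.resize(p["frame"],(400,300)); b=cv2.resize(q["frame"][130:280,220:420],(400,300))
cv2.imwrite("pics/g.png",np.hstack([a,b])[:,:,::-1]); save(p,"w2.png")
E
```

```text
[0.59843788 0.01877351 0.25414254] [ 0.97449365  0.48249217 -0.12082   ]
wrist lid_round_hinge 0.65 [179. 116. 104. 122.] [ 0.5668 -0.0852  0.062 ]
wrist lid_round_hinge 0.58 [276. 193. 118.  68.] [0.6263 0.0268 0.062 ]
wrist scale_plate 0.56 [ 39.  62.  77. 123.] [ 0.5438 -0.2239  0.062 ]
side weight 0.73 [290. 261.  62.  42.] [0.5332 0.1514 0.04  ]
side lid_round_hinge 0.57 [286. 201.  27.  49.] [ 0.6367 -0.0867  0.062 ]
side scale_plate 0.7 [347. 191.  68.  37.] [ 0.4915 -0.2194  0.062 ]
```

View pics/g.png

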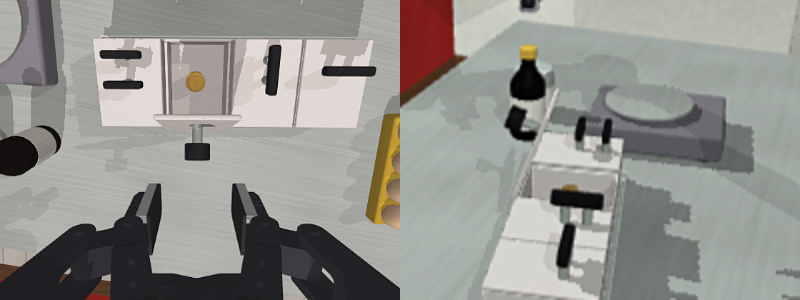

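The wrist half shows the lid upright with its knob behind it at about 276,211 px, and the brass weight in the box at about 274,115 px. I'll compute both.

```bash
python3 - <<'E'
from h import *
p=env.read_camera("wrist"); f=p["frame"].astype(int)
r,g,b=f[...,0],f[...,1],f[...,2]
m=((r-b)>50)&(r>90); m[:,:220]=0; m[:,340:]=0; m[180:]=0; m[:70]=0
ys,xs=np.nonzero(m); print("brass",m.sum(),xs.min(),xs.max(),ys.min(),ys.max(),xs.mean(),ys.mean())
for z in (.058,.05): print(z,onz(p,(xs.mean(),ys.mean()),z), np.linalg.norm(onz(p,(xs.min(),115),z)-onz(p,(xs.max(),115),z)))
k=(f.max(2)<50); k[:,:235]=0;k[:,320:]=0;k[:190]=0;k[240:]=0
ys,xs=np.nonzero(k); print("knob",k.sum(),xs.min(),xs.max(),ys.min(),ys.max(),xs.mean(),ys.mean())
u=np.array([.98,.198]); h=np.array([.531,.006])+.08*u
for t in range(70,112,5):
    c,s=np.cos(np.radians(t)),np.sin(np.radians(t)); P=lambda a,n: [*(h+u*(-a*c+n*s)),.062+a*s+n*c]
    print(t,np.round(proj(p,P(.08,.038))),"edge",np.round(proj(p,P(.12,0))),np.round(P(.12,0),3))
print("box far inner corners", [np.round(proj(p,[*(np.array([.531,.006])+u*a+np.array([-.198,.98])*q),.062])) for a in(-.04,.08) for q in(-.041,.041)])
E
```

```text
brass 612 260 287 100 127 273.58660130718954 113.51633986928104
0.058 [0.54654505 0.00712356 0.058     ] 0.02720416450228532
0.05 [0.54701665 0.00718723 0.05      ] 0.02778505268111138
knob 821 259 293 200 223 276.3093788063337 211.55420219244823
70 [275. 211.] edge [276. 157.] [0.569 0.014 0.175]
75 [275. 220.] edge [276. 172.] [0.579 0.016 0.178]
80 [275. 227.] edge [275. 186.] [0.589 0.018 0.18 ]
85 [275. 234.] edge [275. 201.] [0.599 0.02  0.182]
90 [275. 241.] edge [275. 214.] [0.609 0.022 0.182]
95 [275. 246.] edge [275. 228.] [0.62  0.024 0.182]
100 [275. 251.] edge [275. 240.] [0.63  0.026 0.18 ]
105 [275. 255.] edge [275. 251.] [0.64  0.028 0.178]
110 [275. 258.] edge [275. 261.] [0.65  0.03  0.175]
box far inner corners [array([233.,  54.]), array([319.,  54.]), array([236., 177.]), array([314., 177.])]
```

The lid is actually at about 70°, because the knob slipped in the fingers. I'll push it back with closed fingers from inside, above the weight.

Emit:
move_arm(deltas=[[0,-27,-5,0,0],[0,-27,-5,0,0],[0,0,0,-40,0],[0,0,0,-60,0],[0,0,0,-40,0],[0,0,0,-20,0],[0,10,2,0,0],[0,10,2,0,0],[0,10,2,0,0]], newtons=40)

```text
clock: 11.85
eef_pos: [0.5774, 0.015, 0.0932]
eef_rot: [0.001, -0.101, 0.995, 0.0]
force: [-0.9, -0.3, 0.4]
width: 0.0
grip_force: 0.0
```

Emit:
move_arm(deltas=[[0,10,2,0,0],[0,10,2,0,0],[0,10,2,0,0],[0,8,1.6,0,0]])

```text
clock: 12.35
eef_pos: [0.6137, 0.0224, 0.0914]
eef_rot: [-0.001, -0.101, 0.995, -0.0]
force: [-0.8, -0.2, -0.5]
width: -0.0
grip_force: 0.7
```

Emit:
move_arm(deltas=[[0,-22,-4.5,0,0],[0,-22,-4.5,20,0],[0.7,-22.5,-6,20,0],[0.7,0,0,20,0],[0.7,0,0,0,0]])

```text
clock: 12.98
eef_pos: [0.549, 0.0078, 0.154]
eef_rot: [0.003, -0.102, 0.995, 0.0]
force: [0.2, -1.0, 0.8]
width: 0.0543
grip_force: 0.0
```

```bash
python3 - <<'E'
from h import *
s=env.sense(); print(s["clock"],s["eef_pos"],s["width"])
p=env.read_camera("wrist"); q=env.read_camera("side"); f=p["frame"].astype(int)
r,g,b=f[...,0],f[...,1],f[...,2]
m=((r-b)>50)&(r>90); m[:,:200]=0; m[:,360:]=0
ys,xs=np.nonzero(m); print("brass",m.sum(),xs.min(),xs.max(),ys.min(),ys.max())
print(np.round(onz(p,((xs.min()+xs.max())/2,(ys.min()+ys.max())/2),.05),4), proj(p,(.547,.0072,.058)))
a=cv2.resize(p["frame"],(400,300)); b=cv2.resize(q["frame"][130:280,220:420],(400,300))
cv2.imwrite("pics/i.png",np.hstack([a,b])[:,:,::-1])
E
```

```text
12.975 [0.54903154 0.00775747 0.15396388] 0.05425120043824766
brass 1128 257 291 160 201
[0.5424 0.0064 0.05  ] [273.81834351 188.71827158]
```

View pics/i.png

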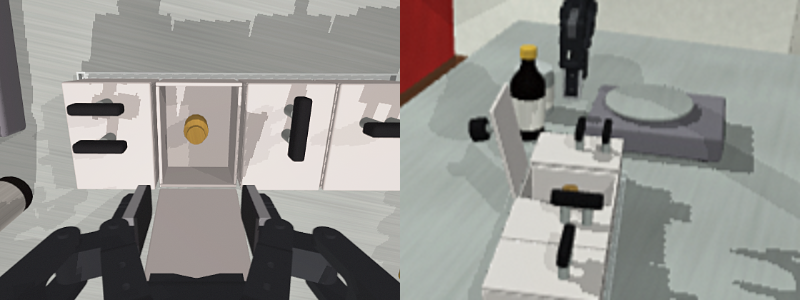

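The lid now leans well back, the box is open, and the weight's head is at about 274,188 px, where I predicted. I'll go down and grip the head.

Emit:
move_arm(deltas=[[0.5,-2.5,-0.5,-40,0],[0.5,0,0,-50,0],[0.5,0,0,-30,0],[0.5,0,0,-20,0],[0.5,0,0,-9,0],[0.5,0,0,0,0]])

```text
clock: 13.82
eef_pos: [0.5443, 0.0067, 0.002]
eef_rot: [-0.001, -0.101, 0.995, -0.0]
force: [1.0, 0.2, 1.1]
width: 0.0424
grip_force: 0.0
```

Emit:
move_arm(deltas=[[0.15,0,0,0,0],[0.15,0,0,0,0],[0.15,0,0,0,0]], newtons=40)

```text
clock: 14.2
eef_pos: [0.5454, 0.0069, 0.0039]
eef_rot: [0.001, -0.102, 0.995, 0.0]
force: [-0.4, -1.1, 3.0]
width: 0.0189
grip_force: 39.1
```

Emit:
move_arm(deltas=[[0.15,0,0,10,0],[0.15,0,0,20,0],[0.15,0,0,40,0],[0.15,0,0,50,0],[0.15,0,0,50,0],[0.15,0,0,0,0]], newtons=50)

```text
clock: 14.95
eef_pos: [0.5472, 0.0074, 0.1781]
eef_rot: [0.005, -0.102, 0.995, 0.001]
force: [-0.4, -1.0, -2.4]
width: 0.0185
grip_force: 49.1
```

```bash
python3 - <<'E'
from h import *
for n in ("scene","side"):
    p=env.read_camera(n); f=p["frame"].astype(int); r,b=f[...,0],f[...,2]
    m=(((r-b)>35)&(r>60)).astype(np.uint8)
    s=env.sense(); T=s["eef_pos"]; c=np.round(proj(p,T+[0,0,.02])); print(n,c,T)
    w=np.zeros_like(m); y,x=int(c[1]),int(c[0]); w[y-25:y+35,x-25:x+25]=m[y-25:y+35,x-25:x+25]
    ys,xs=np.nonzero(w); print("brass",w.sum(), (xs.min(),xs.max(),ys.min(),ys.max()) if w.sum() else "")
    print([np.round(proj(p,T+[0,0,dz])) for dz in (.002,.054)])
    # plate edge: bright-ish greenish disc vs grey-purple body; ellipse from mask
    mm=max(env.masks_of(p,"scale_plate"),key=lambda m:m["confidence"]); R0=mm["region"]; px=p["frame"][R0]; print("mask",mm["box"],np.percentile(px,[10,30,50,70,90],axis=0))
p=env.read_camera("scene"); save(p,"s3.png"); q=env.read_camera("side"); 
a=cv2.resize(p["frame"][70:220,130:330],(400,300)); b=cv2.resize(q["frame"][110:260,220:420],(400,300))
cv2.imwrite("pics/j.png",np.hstack([a,b])[:,:,::-1])
# plate segmentation by green-minus-red/blue tint
f=p["frame"].astype(int)
for n,c,roi in (("scene",p,(165,95,255,175)),("side",q,(310,165,385,215))):
    f=c["frame"].astype(int); x0,y0,x1,y1=roi; m=np.zeros(f.shape[:2],np.uint8)
    sub=f[y0:y1,x0:x1]; m[y0:y1,x0:x1]=((sub[...,1]-sub[...,2])>-2)&(sub[...,1]>=sub[...,0])&(sub.max(2)>70)
    k,L,st,ce=cv2.connectedComponentsWithStats(m)
    for i in np.argsort(-st[1:,4])[:3]+1:
        cs=max(cv2.findContours((L==i).astype(np.uint8),0,2)[0],key=cv2.contourArea)
        if len(cs)>5: e=cv2.fitEllipse(cv2.convexHull(cs)); print(n,st[i],np.round(e[0],1),np.round(e[1],1),np.round(onz(c,e[0],.062),4))
E
```

```text
scene [290. 154.] [0.54509056 0.00716315 0.17496232]
brass 217 (np.int64(282), np.int64(293), np.int64(142), np.int64(165))
[array([290., 160.]), array([290., 144.])]
mask [209.6, 138.9, 88.5, 72.7] [[ 57.  56.  58.]
 [ 83.  80.  85.]
 [ 90.  87.  92.]
 [104. 107. 104.]
 [115. 119. 115.]]
side [309. 176.] [0.54323878 0.00672047 0.17184296]
brass 201 (np.int64(284), np.int64(314), np.int64(152), np.int64(184))
[array([308., 182.]), array([309., 162.])]
mask [348.4, 192.5, 67.6, 39.2] [[ 79.  78.  83.]
 [ 90.  90.  95.]
 [111. 110. 116.]
 [137. 144. 140.]
 [163. 171. 166.]]
scene [ 165   95   90   80 4471] [206.  129.7] [106.8 121.9] [ 0.5173 -0.3088  0.062 ]
side [ 310  165   75   50 1911] [351.6 185. ] [72.7 88.2] [ 0.4893 -0.27    0.062 ]
side [310 197   5  11  19] [312.6 202. ] [ 5.4 10.8] [ 0.5652 -0.1115  0.062 ]Traceback (most recent call last):
  File "<stdin>", line 22, in <module>
cv2.error: OpenCV(4.12.0) /io/opencv/modules/imgproc/src/shapedescr.cpp:361: error: (-201:Incorrect size of input array) There should be at least 5 points to fit the ellipse in function 'fitEllipseNoDirect'
```

The force and the brass pixels show the weight is lifted. Now I'll find the plate centre by tint inside the scale's mask.

```bash
python3 - <<'E'
from h import *
for n in ("scene","side"):
    p=env.read_camera(n); R0=max(env.masks_of(p,"scale_plate"),key=lambda m:m["confidence"])["region"]
    R0=cv2.morphologyEx(R0.astype(np.uint8),cv2.MORPH_CLOSE,np.ones((5,5))); f=p["frame"].astype(int)
    m=((f[...,1]-(f[...,0]+f[...,2])/2)>1).astype(np.uint8)&cv2.erode(R0,np.ones((3,3)))
    m=cv2.morphologyEx(m,cv2.MORPH_OPEN,np.ones((3,3)))
    k,L,st,ce=cv2.connectedComponentsWithStats(m); i=1+np.argmax(st[1:,4])
    cs=max(cv2.findContours((L==i).astype(np.uint8),0,2)[0],key=cv2.contourArea); e=cv2.fitEllipse(cv2.convexHull(cs))
    x0,y0,w,h,_=st[i]; print(n,st[i],np.round(e[0],1),np.round(e[1],1))
    W=np.array([onz(p,c,.062)[:2] for c in cv2.convexHull(cs)[:,0]]); c,r=cv2.minEnclosingCircle(W.astype(np.float32)); print("circle",np.round(c,4),round(r,4), np.round(onz(p,e[0],.062),4))
    cv2.imwrite("pics/m_%s.png"%n,m*255)
E
```

```text
scene [ 182  115   49   36 1363] [206.1 132.7] [35.5 49.1]
circle [ 0.5241 -0.3016] 0.0708 [ 0.526  -0.3004  0.062 ]
side [264 251  58  30 970] [295.7 265.7] [29.8 71.2]
circle [0.5107 0.1904] 0.0692 [0.5061 0.1917 0.062 ]
```

Emit:
move_arm(deltas=[[0.15,-1,-18,0,0],[0.15,-3,-38,0,0],[0.15,-3,-45,0,0],[0.15,-3,-45,0,0],[0.15,-3,-45,0,0],[0.15,-3,-45,0,0],[0.15,-3,-42,0,0],[0.15,-2,-22,-20,0],[0.15,0,-8,-30,0],[0.15,0,0,0,0]])

```text
clock: 16.7
eef_pos: [0.5209, -0.3018, 0.1201]
eef_rot: [-0.003, -0.1, 0.995, 0.001]
force: [-1.3, -0.2, -1.4]
width: 0.0184
grip_force: 49.2
```

Emit:
move_arm(deltas=[[0.15,0,0,-25,0],[0.15,0,0,-15,0],[0.15,0,0,-8,0],[0.15,0,0,0,0]])

```text
clock: 17.2
eef_pos: [0.5237, -0.3011, 0.0749]
eef_rot: [-0.0, -0.102, 0.995, -0.0]
force: [-0.1, -1.0, -2.4]
width: 0.0184
grip_force: 49.2
```

```bash
python3 - <<'E'
from h import *
s=env.sense(); print(s["clock"],s["eef_pos"],s["force"],s["width"])
p=env.read_camera("wrist"); q=env.read_camera("side"); 
for c in (p,q): 
    print(proj(c,(.525,-.301,.062)),proj(c,s["eef_pos"]+[0,0,.002]))
a=cv2.resize(p["frame"],(400,300)); b=cv2.resize(q["frame"][120:240,270:430],(400,300))
cv2.imwrite("pics/k.png",np.hstack([a,b])[:,:,::-1])
E
```

```text
17.2 [ 0.52370245 -0.30112376  0.07494499] [-0.10824409 -1.00295131 -2.39075325] 0.018354015215038818
[273.2942485  232.68193899] [273.42117383 240.8920904 ]
[342.64877702 179.59325418] [343.45697749 175.30838448]
```

View pics/k.png

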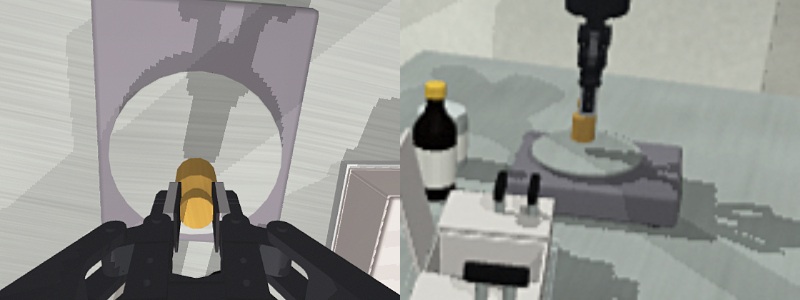

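The weight hangs upright and centred over the plate. I'll set it down gently, watching for contact.

Emit:
move_arm(deltas=[[0.15,0,0,-6,0],[0.15,0,0,-4,0],[0.15,0,0,-2,0],[0.15,0,0,0,0]])

```text
clock: 17.8
eef_pos: [0.5235, -0.3012, 0.0627]
eef_rot: [-0.0, -0.101, 0.995, 0.0]
force: [0.3, -0.3, -3.2]
width: 0.0186
grip_force: 49.2
```

Emit:
move_arm(deltas=[[0.15,0,0,-1,0],[0.15,0,0,-1,0],[0.15,0,0,0,0]])

```text
clock: 18.18
eef_pos: [0.5236, -0.3012, 0.0609]
eef_rot: [-0.0, -0.101, 0.995, 0.0]
force: [-0.6, -0.6, -1.4]
width: 0.0185
grip_force: 49.2
```

Emit:
move_arm(deltas=[[0.15,0,0,-1,0],[0.15,0,0,0,0]])

```text
clock: 18.42
eef_pos: [0.5238, -0.3013, 0.06]
eef_rot: [0.0, -0.101, 0.995, -0.0]
force: [-1.0, -1.4, -1.0]
width: 0.0184
grip_force: 49.2
```

Emit:
move_arm(deltas=[[0.15,0,0,-1,0],[0.15,0,0,0,0]])

```text
clock: 18.68
eef_pos: [0.5241, -0.3015, 0.0599]
eef_rot: [0.0, -0.102, 0.995, -0.0]
force: [-1.2, 0.8, 3.5]
width: 0.0183
grip_force: 49.7
```

Contact. I'll release slowly and rise.

Emit:
move_arm(deltas=[[0.2,0,0,0,0],[0.24,0,0,0,0],[0.3,0,0,0,0],[0.45,0,0,0,0],[0.5,0,0,0,0],[0.5,0,0,15,0],[0.5,0,0,40,0],[0.5,0,0,50,0],[0.5,0,0,50,0],[0.5,0,0,0,0]])

```text
clock: 19.92
eef_pos: [0.5264, -0.3025, 0.2206]
eef_rot: [0.005, -0.102, 0.995, -0.003]
force: [-0.1, 0.8, 0.0]
width: 0.043
grip_force: 0.0
```

```bash
cat > br.py <<'E'
from h import *
def brass(n,c,rad=40):
    p=env.read_camera(n); f=p["frame"].astype(int); x,y=[int(v) for v in proj(p,c)]
    m=np.zeros(f.shape[:2],bool); m[max(0,y-rad):y+rad,max(0,x-rad):x+rad]=(((f[...,0]-f[...,2])>35)&(f[...,0]>60))[max(0,y-rad):y+rad,max(0,x-rad):x+rad]
    ys,xs=np.nonzero(m); print(n,m.sum(),xs.min(),xs.max(),ys.min(),ys.max(),"expected base/top",np.round(proj(p,c)),np.round(proj(p,np.array(c)+[0,0,.052])))
E
python3 - <<'E'
from br import *
for n,r in (("wrist",40),("side",22),("scene",20)): brass(n,(.525,-.301,.062),r)
q=env.read_camera("side"); s=env.sense(); print(s["clock"],s["eef_pos"])
# knob of open lid: expected pixels versus angle, dark blob
u=np.array([.98,.198]); h=np.array([.531,.006])+.08*u
for n in ("side","scene"):
    p=env.read_camera(n); L=[]
    for t in range(85,112,4):
        c,s_=np.cos(np.radians(t)),np.sin(np.radians(t)); L.append((t,np.round(proj(p,[*(h+u*(-.08*c+.038*s_)),.062+.08*s_+.038*c])).tolist()))
    print(n,L); x,y=map(int,L[3][1]); m=np.zeros((420,560),np.uint8); m[y-22:y+22,x-22:x+22]=(p["frame"].max(2)<50)[y-22:y+22,x-22:x+22]
    k,_,st,ce=cv2.connectedComponentsWithStats(m); print([(st[i].tolist(),np.round(ce[i]).tolist()) for i in range(1,k) if st[i,4]>20])
E
```

```text
wrist 1086 261 294 159 199 expected base/top [277. 172.] [277. 186.]
side 143 338 347 163 181 expected base/top [343. 180.] [344. 164.]
scene 177 198 209 117 136 expected base/top [206. 132.] [203. 119.]
20.125 [ 0.52291849 -0.30084893  0.21301452]
side [(85, [269.0, 190.0]), (89, [266.0, 191.0]), (93, [264.0, 192.0]), (97, [262.0, 193.0]), (101, [260.0, 194.0]), (105, [258.0, 195.0]), (109, [257.0, 196.0])]
[([275, 171, 9, 9, 73], [279.0, 175.0]), ([255, 189, 10, 12, 92], [259.0, 194.0])]
scene [(85, [272.0, 198.0]), (89, [271.0, 201.0]), (93, [270.0, 203.0]), (97, [269.0, 206.0]), (101, [268.0, 208.0]), (105, [268.0, 211.0]), (109, [267.0, 213.0])]
[([261, 204, 14, 13, 133], [268.0, 210.0])]
```

The weight stands upright at the plate's centre in all three views, and the lid is at about 103°. Next I'll go behind the lid with closed fingers and push it forward by the knob.

Emit:
move_arm(deltas=[[0.2,12,20,10,0],[0,24,45,0,0],[0,24,45,0,0],[0,24,45,0,0],[0,24,45,0,0],[0,24,45,0,0],[0,24,45,0,0],[0,20,35,0,0],[0,12,19,0,0],[0,0,0,0,0]])

```text
clock: 21.48
eef_pos: [0.7117, 0.0444, 0.2215]
eef_rot: [-0.002, -0.102, 0.995, -0.0]
force: [0.1, -0.1, -0.6]
width: 0.0004
grip_force: 0.0
```

Emit:
move_arm(deltas=[[0,0,0,-50,0],[0,0,0,-50,0],[0,0,0,-35,0],[0,0,0,-18,0],[0,0,0,0,0]])

```text
clock: 22.1
eef_pos: [0.7109, 0.042, 0.0698]
eef_rot: [-0.001, -0.101, 0.995, -0.0]
force: [-0.6, -0.6, 0.3]
width: -0.0005
grip_force: 0.0
```

Emit:
move_arm(deltas=[[0,-12,-2.4,0,0],[0,-12,-2.4,0,0],[0,-12,-2.4,0,0],[0,-12,-2.4,0,0],[0,-12,-2.4,0,0],[0,0,0,0,0]])

```text
clock: 22.85
eef_pos: [0.6551, 0.0318, 0.0761]
eef_rot: [0.006, -0.102, 0.995, 0.001]
force: [2.0, 1.0, 1.0]
width: 0.0002
grip_force: 1.1
```

Emit:
move_arm(deltas=[[0,-10,-2,0,0],[0,-10,-2,0,0],[0,-10,-2,0,0],[0,-10,-2,0,0],[0,0,0,0,0]])

```text
clock: 23.48
eef_pos: [0.6099, 0.0223, 0.0704]
eef_rot: [-0.001, -0.101, 0.995, -0.0]
force: [0.2, 0.3, 0.7]
width: -0.0
grip_force: 0.0
```

```bash
cat > lid.py <<'E'
from h import *
u=np.array([.98,.198]); h=np.array([.531,.006])+.08*u
def P(t,a,n):
    c,s=np.cos(np.radians(t)),np.sin(np.radians(t)); return [*(h+u*(-a*c+n*s)),.062+a*s+n*c]
def show(ts):
  for n in ("side","scene"):
    p=env.read_camera(n); L=[np.round(proj(p,P(t,.08,.038)),1) for t in ts]; print(n,dict(zip(ts,[l.tolist() for l in L])))
    L=np.array(L); x0,y0=(L.min(0)-12).astype(int); x1,y1=(L.max(0)+12).astype(int)
    m=np.zeros((420,560),np.uint8); m[y0:y1,x0:x1]=(p["frame"].max(2)<50)[y0:y1,x0:x1]
    k,_,st,ce=cv2.connectedComponentsWithStats(m); print([(st[i].tolist(),np.round(ce[i],1).tolist()) for i in range(1,k) if st[i,4]>20])
E
python3 -c "
from lid import *
show([0,10,20,30,40,50,60])"
```

```text
side {0: [312.0, 210.2], 10: [309.1, 205.2], 20: [305.3, 200.6], 30: [300.7, 196.6], 40: [295.4, 193.4], 50: [289.6, 191.0], 60: [283.5, 189.5]}
[([271, 177, 21, 27, 273], [279.8, 187.7]), ([285, 185, 14, 15, 120], [291.6, 192.3]), ([321, 190, 3, 12, 30], [322.2, 196.3])]
scene {0: [292.2, 175.8], 10: [290.9, 174.7], 20: [289.3, 174.7], 30: [287.3, 175.7], 40: [284.9, 177.7], 50: [282.3, 180.8], 60: [279.5, 184.9]}
[([267, 162, 35, 34, 887], [281.4, 177.6])]
```

The lid is at about 46°, as predicted. I'll continue.

Emit:
move_arm(deltas=[[0,-10,-2,0,0],[0,-10,-2,0,0],[0,-10,-2,0,0],[0,-10,-2,0,0],[0,0,0,0,0]])

```text
clock: 24.2
eef_pos: [0.5704, 0.0145, 0.0711]
eef_rot: [-0.001, -0.101, 0.995, -0.0]
force: [0.5, 0.7, 0.2]
width: -0.0
grip_force: 0.0
```

```bash
python3 -c "
from lid import *
show([0,10,20,30,40]); print(env.sense()['eef_pos'])"
```

```text
side {0: [312.0, 210.2], 10: [309.1, 205.2], 20: [305.3, 200.6], 30: [300.7, 196.6], 40: [295.4, 193.4]}
[([283, 181, 21, 24, 244], [294.8, 191.0]), ([302, 189, 13, 20, 152], [308.3, 200.3]), ([321, 190, 3, 12, 30], [322.2, 196.3])]
scene {0: [292.2, 175.8], 10: [290.9, 174.7], 20: [289.3, 174.7], 30: [287.3, 175.7], 40: [284.9, 177.7]}
[([272, 162, 32, 26, 545], [287.4, 171.5])]
[0.57126147 0.0146427  0.07111064]
```

Emit:
move_arm(deltas=[[0,5,1,0,0],[0,0,0,25,0],[0,0,0,25,0],[0,-20,-4,0,0],[0,-21,-4.5,0,0],[0,0,0,-15,0],[0,0,0,-10,0],[0,0,0,-8,0],[0,0,0,-6,0]])

```text
clock: 25.42
eef_pos: [0.5359, 0.0073, 0.081]
eef_rot: [-0.001, -0.101, 0.995, -0.0]
force: [-0.3, 0.4, 0.3]
width: 0.0002
grip_force: 0.5
```

Emit:
move_arm(deltas=[[0,0,0,-4,0],[0,0,0,-3,0],[0,0,0,-2,0],[0,0,0,0,0]])

```text
clock: 25.92
eef_pos: [0.5358, 0.0074, 0.0729]
eef_rot: [0.0, -0.101, 0.995, 0.0]
force: [0.1, 0.2, 0.0]
width: -0.0001
grip_force: 0.0
```

Emit:
move_arm(deltas=[[0,0,0,-2,0],[0,0,0,-1,0],[0,0,0,0,0]])

```text
clock: 26.3
eef_pos: [0.5361, 0.0073, 0.0719]
eef_rot: [0.001, -0.102, 0.995, -0.0]
force: [-3.0, 1.1, 10.3]
width: 0.0
grip_force: 5.0
```

Emit:
move_arm(deltas=[[0,0,0,-1.5,0],[0,0,0,0,0]])

```text
clock: 26.55
eef_pos: [0.5361, 0.0073, 0.0717]
eef_rot: [0.001, -0.102, 0.995, -0.0]
force: [-7.2, 1.8, 18.4]
width: 0.0
grip_force: 8.8
```

```bash
python3 -c "
from lid import *
show([0,2,5,10]); print(env.sense()['force'])"
```

```text
side {0: [312.0, 210.2], 2: [311.5, 209.2], 5: [310.7, 207.7], 10: [309.1, 205.2]}
[([305, 193, 11, 13, 80], [310.2, 198.2]), ([321, 193, 3, 9, 25], [322.1, 197.3]), ([307, 206, 12, 11, 93], [312.8, 211.1])]
scene {0: [292.2, 175.8], 2: [292.0, 175.5], 5: [291.6, 175.1], 10: [290.9, 174.7]}
[([278, 162, 26, 21, 262], [293.0, 169.4])]
[-7.50161399  0.78231302 17.10814754]
```

The lid stops rigidly at the shut height (18 N) and the knob is back at its original pixels. I'll retreat upward and do a final check.

Emit:
move_arm(deltas=[[0,0,0,5,0],[0,0,0,30,0],[0,0,0,60,0],[0,-10,0,60,0],[0,-20,0,20,0],[0,0,0,0,0],[0,0,0,0,0]])

```text
clock: 27.52
eef_pos: [0.5053, 0.0073, 0.2422]
eef_rot: [-0.001, -0.101, 0.995, 0.0]
force: [0.1, 0.3, -0.2]
width: 0.0
grip_force: 0.0
```

```bash
python3 - <<'E'
from lid import *
from br import brass
show([0,2,5])
for n,r in (("side",22),("scene",20)): brass(n,(.525,-.301,.062),r)
for n in ("side","scene"):
    p=env.read_camera(n)
    for l in ("bottle","can","eggs"): print(n,l,[np.round(m["box"]).tolist() for m in env.masks_of(p,l)[:1]])
    o=cv2.imread("pics/%s0.png"%n)[:,:,::-1].astype(int); d=(np.abs(p["frame"].astype(int)-o).max(2)>40)
    x0,y0,x1,y1=(250,180,345,310) if n=="side" else (225,145,390,255); print("diff near boxes",d[y0:y1,x0:x1].sum(), [ (np.nonzero(d[y0:y1,x0:x1])[i].mean()) for i in (1,0)])
E
```

```text
side {0: [312.0, 210.2], 2: [311.5, 209.2], 5: [310.7, 207.7]}
[([321, 195, 3, 7, 21], [322.0, 198.0]), ([307, 205, 12, 11, 115], [312.5, 210.1])]
scene {0: [292.2, 175.8], 2: [292.0, 175.5], 5: [291.6, 175.1]}
[([287, 169, 11, 14, 127], [292.0, 175.6])]
side 146 338 347 163 181 expected base/top [343. 180.] [344. 164.]
scene 178 198 209 117 136 expected base/top [206. 132.] [203. 119.]
side bottle [[284.0, 175.0, 18.0, 48.0]]
side can []
side eggs [[304.0, 218.0, 47.0, 29.0]]
diff near boxes 10 [np.float64(91.9), np.float64(0.4)]
scene bottle []
scene can [[151.0, 180.0, 30.0, 40.0]]
scene eggs [[429.0, 318.0, 107.0, 113.0]]
diff near boxes 0 [np.float64(nan), np.float64(nan)]<stdin>:9: RuntimeWarning: Mean of empty slice.
  ret = ret.dtype.type(ret / rcount)
```

The knob and boxes match the starting pictures, the weight is standing and the bystanders have not moved. I'll hand it in.

```bash
python3 -c "
from station import env
print(env.finish_job())"
```

```text
the job is handed in; nothing more can be done
None
```

The job is handed in at about 28 s: the brass weight stands upright at the centre of the scale's plate, the round-knob box is shut again, and in the last pictures the other three boxes, bottle, can and eggs showed no sign of having moved.

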